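# Load the drying tray and switch on the dryer isolator

## Robot

A 6-joint arm with a two-finger parallel gripper is mounted at the origin on the work surface. World frame = base frame: x ahead of the robot, y to its left, z up, the work surface at z = 0. Lengths are in mm, angles in rad, forces in N, time in s.
With the tool pointing down it reaches from about 350 to 975 mm from the base axis. Payload 7.1 kg.
Tool frame: the origin (TCP) lies midway between the tips of the shut fingers; the grasp point (between the pads) lies ctrl.grip_point_offset behind it (ctrl.grip_point_offset is the distance from the TCP to the grasp point, in mm); z points along the fingers, y is the line along which they close (so a half turn about z gives the same grasp; the last joint's range is limited). The gripper opens to 88 mm and grips with 3 to 60 N. Pads are 20 mm wide; open, the fingers measure 115 mm over their backs; the gripper's body (75 mm by 178 mm) begins 61 mm behind the grasp point.
Start: joints at [-1.233, 0.423, 1.63, -0, 1.089, -0.019], TCP at [218.315, -585.613, 184.875] pointing down, gripper open.
Joint ranges: [-3, 3], [-0.9, 2.11], [0.09, 2.58], [-1.31, 4.45], [0.11, 2.69], [-2.54, 2.54]. Speed limits (rad/s): [2.39, 2.39, 3.01, 3.14, 3.14, 3.14].

## Interface

Orientations are given as a rotation vector (axis times angle).
In Python, from workcell import ctrl, get_image, close_job, finder gives the robot as it stands.
- The arm moves only by the tool servo_tool, never from a script. Its argument "deltas" is a list of rows, each a list of 2 entries, a list of its own where there are three numbers: the shift along the tool's x, y, z in mm, then the turn, a rotation vector about the tool's x, y, z in rad. A call has 1 to 5 rows; each row is the pose to reach, as a shift and turn from the pose commanded when the call began, along the tool's axes at that moment; what a row does not reach only later rows make up. A row lasts 1/12 s, in which the tool goes at most 41.7 mm and 7.16 degrees, less where a joint would pass 70% of its speed; a pose out of reach is approached as far as the arm can. A call with a gripper value outside its range is refused whole. "grip" is the closure, from -1 (fully open) to 1 (shut), so that 0 is half open, set as the call begins (left out, the last holds). The fingers move at their own pace and stop on an object; the grip force is fixed at half the most. Time passes only in rows, so rows that repeat a pose let the fingers close. It gives the time, the measured TCP pose, the force, the opening and the grip force at its end, in the units of the state.
- ctrl.get_obs(): the state, without advancing time (a new reading comes with each control period).
- get_image(name): name is "scene" or "side" or "wrist"; returns a dict with "frame" (384x512x3 uint8, blue, green, red), "depth" (384x512 float32, mm along the optical axis (not along the pixel's ray), 0 where there is no reading), "K" (3x3 intrinsics, pixels), "pose" (4x4, takes a point from camera to world coordinates). Camera axes: x right, y down, z forward; pixel columns grow to the right and rows downward; lengths in mm; the calibration is good to about 2 mm. A picture is of the moment at which its call begins.
- close_job(): hands the job in; it is judged then, once.
Trained networks look in a picture, given as the dict that the camera call returned (one of the last four; its "shot" number tells which), for a name from the list of things; names that differ only in an ending like _2 or _b are one class to them, and where a whole thing is asked for, a point or a joint stands for the part that bears it (a point fixed in the world has none). Each returns a list of dicts, best first, with "score" (0 to 1); they miss things now and then, are a little off and sometimes report something else, mostly with a low value. They report only what shows in the picture. A call takes as long as a camera call. They do not tell look-alikes from the thing itself.
- finder.search_frame(query, picture): "rect" ([centre column, centre row, width, height] as shares, 0 to 1, of the picture: columns of its width, rows of its height, round what is visible of it).
- finder.silhouettes(query, picture): "mask" (384x512 bool, what is visible of it) and "rect" ([centre column, centre row, width, height] as shares, 0 to 1, of the picture: columns of its width, rows of its height, round what is visible of it).
The state is a dict: "t": time; "qpos": joint angles; "qvel": joint speeds; "joint_torque": joint torques, N m; "ee_pos": TCP position; "orientation": TCP orientation; "ft_force": force on the tool from outside, world axes, zero at the start; "moment": the same for the moment, N m; "width": finger opening in mm; "grasp_force": force on a finger pad.
Only numpy, scipy, OpenCV 4.12 (cv2) and the standard library are available. Lean on these libraries where they do the work, as an engineer would, in place of code of your own. Each camera call takes 0.05 s, during which the arm holds its last target. There are 200 camera calls.

## Task

Stand the two small red horses upright in the drying tray, one in each pocket with all feet on the pocket floor. Then switch the dryer on: turn the black handle on the sloping isolator box clockwise (as seen facing it) from its round OFF mark all the way to its straight ON mark. Leave the big horse and the other loose things on the bench where they stand.

Things in the scene. Friction and masses are not known exactly. Their poses are not given: they have to be found in the camera images.
- horse_a: small carved red toy horse on four legs, head towards its own +x; 80 mm tall, 78 mm long, 70 g; the two are alike. Origin: between the feet, on the surface; z up. Trunk: a box 58 mm long (x), 24 wide (y), 28 to 52 mm above the origin, centred at x = 0: pinch it across y, about 42 mm up. Legs reach 25 mm fore and aft and 11.5 mm sideways; neck and head rise ahead of x = 13 mm.
- horse_b: small carved red toy horse on four legs, head towards its own +x; 80 mm tall, 78 mm long, 70 g; the two are alike. Origin: between the feet, on the surface; z up. Trunk: a box 58 mm long (x), 24 wide (y), 28 to 52 mm above the origin, centred at x = 0: pinch it across y, about 42 mm up. Legs reach 25 mm fore and aft and 11.5 mm sideways; neck and head rise ahead of x = 13 mm.
- tray: aluminium tray, fixed, 115 mm (x) by 165 (y) by 22 high; origin: centre of its underside, on the bench, z up. Two open rectangular pockets side by side along its y, each 69 mm (tray x) by 39 mm (tray y), 15 mm deep, floor 7 mm above the bench. A horse stands in a pocket lengthwise, along tray x, head either way.
- tray_hole0 (a point): centre of the mouth of one pocket (at tray y = +38 mm), at the tray's top face, 22 mm above the bench
- tray_hole1 (a point): centre of the mouth of the other pocket (at tray y = -38 mm), at the tray's top face, 22 mm above the bench
- isolator: grey wedge-shaped box, fixed, 160 mm deep (x), 136 wide (y), 30 high in front, 142 at the back; origin: centre of its underside; front to its own -x. Its top slopes 35 degrees, facing front and up, with the black handle in the middle, 86 mm above the bench. Seen from the front a round stud (OFF) lies up-slope left of the handle, a straight bar (ON) up-slope right.
- grip (a point): grip point of the black handle, on its turning axis, 38 mm out from the slope; turns with it. z: the axis, outward (35 degrees from vertical); x: along the grip bar to its pointer nose. Bar 60 mm long (x), 14 thick (y), standing 16 to 48 mm out from the slope (so 10 mm past this point); under it a round hub, 28 mm radius.
- handle (a joint): angle of the handle, rad: 0 = OFF stop (nose at the round stud), 1.4 = ON stop (nose at the straight bar), growing clockwise seen facing the plate. It is over-centre sprung: it snaps to the nearer stop and stays; turning it takes less than 0.2 N m.
- big_horse: big carved red horse of the same shape, 120 mm tall, 125 mm long, 38 mm wide; bystander. Origin between the feet on the bench.
- tumbler: glass tumbler, 68 mm across, 85 mm tall, bystander; origin at the centre of its underside
- jar: glass jar, 64 mm across, 90 mm tall, bystander; origin at the centre of its underside
- tape: cardboard-brown roll of tape lying flat, 84 mm across, 24 mm high, bystander; origin at the centre of its underside
- pot: white plastic paint pot, 48 mm across, 32 mm high, bystander; origin at the centre of its underside
Mind the look-alikes: they are no part of the job. What is shaped like the horse_a but green or turquoise is not meant.

How it is judged:
By the outcome, as a careful person would: the job done as asked, in the order asked, and still so for the second after the job is handed in, with the robot touching nothing.
It also fails if it takes over 67 s, if anything falls off the work surface, if the arm or the gripper's body presses on something with over 40 N, if the wrist force passes 120 N, or if a joint passes its speed limit or range.

## Working session

There is one attempt and no reset: what is moved stays moved. The work goes in short steps, Python scripts to look and compute and a tool call to move; the robot and the scene stay as the last step left them, time stands still between calls to the robot, and variables do not carry over. Pictures are saved under pics/ and viewed, at most 10 in all, crops included, and the job is handed in when it is done.

Besides the shell and the picture viewer there is one more tool, called after ">>>" as name(argument=value, ...) on one line, values as JSON. servo_tool: Moves the arm, as the interface text tells. Its arguments: {"type":"object","properties":{"deltas":{"type":"array","items":{"type":"array"}},"grip":{"type":"number"}},"required":["deltas"]}

```bash
mkdir -p pics; ls; cat > h.py <<'E'
import numpy as np, cv2
from workcell import ctrl,get_image,finder,close_job
from scipy.spatial.transform import Rotation as R
def cloud(p):
    d=p["depth"];K=np.array(p["K"]);v,u=np.mgrid[:384,:512]
    c=np.stack([(u-K[0,2])*d/K[0,0],(v-K[1,2])*d/K[1,1],d],-1)
    T=np.array(p["pose"]);w=c@T[:3,:3].T+T[:3,3];w[d<=0]=np.nan;return w
E
python3 - <<'E'
from h import *
ims=[]
print(ctrl.grip_point_offset, ctrl.get_obs())
for n in ["scene","side","wrist"]:
    p=get_image(n);np.savez(f"pics/{n}0.npz",f=p["frame"],d=p["depth"],K=p["K"],T=p["pose"]);ims.append(p["frame"])
    print(n,np.round(p["pose"],3).tolist(),p["K"][0][0])
    w=cloud(p)
    for q in ["horse_a","tray","isolator","grip","big_horse","tumbler","jar","tape","pot"]:
        for r in finder.silhouettes(q,p):
            if r["score"]<.3: continue
            m=r["mask"];x=w[m];x=x[~np.isnan(x[:,0])]
            if len(x)==0: continue
            c=p["frame"][m].mean(0)
            R_=r["rect"];print(q,round(r["score"],2),np.round([R_[0]*512,R_[1]*384,R_[2]*512,R_[3]*384]).astype(int),"med",np.median(x,0).round(),"lo",np.percentile(x,3,0).round(),"hi",np.percentile(x,97,0).round(),"bgr",c.round())
cv2.imwrite("pics/a.png",cv2.resize(ims[0],(800,600),interpolation=cv2.INTER_CUBIC));cv2.imwrite("pics/b.png",cv2.resize(np.hstack(ims[1:]),(800,300),interpolation=cv2.INTER_AREA))
E
```

```text
pics
18.700000000000003 {'t': 0.0, 'qpos': array([-1.23297761e+00,  4.23810850e-01,  1.63070300e+00,  1.60225387e-05,
        1.08865320e+00, -1.90339188e-02]), 'qvel': array([ 1.38657125e-03,  9.34412098e-04, -5.95610506e-06,  1.68167305e-04,
        1.67711611e-03, -3.83619525e-04]), 'joint_torque': array([ 1.75413163e-03, -5.44608164e+01, -2.73666143e+01,  6.43203151e-02,
        2.26837612e-02, -1.17263439e-04]), 'ee_pos': array([ 218.12580316, -585.01775848,  184.11539304]), 'orientation': array([-3.09018746e+00, -5.57285520e-01,  3.70328433e-04]), 'ft_force': array([-0.64825051, -0.18154355, -0.03477456]), 'moment': array([-0.00818722, -0.01836141,  0.00133741]), 'grasp_force': 0.0, 'width': 88.00962077140028}
scene [[0.867, 0.303, -0.396, 1033.824], [0.498, -0.552, 0.669, -736.29], [-0.016, -0.777, -0.629, 806.234], [0.0, 0.0, 0.0, 1.0]] 462.7372961212714
horse_a 0.88 [229 196  26  29] med [510.  28.  41.] lo [461.  18.  -2.] hi [542.  53.  72.] bgr [ 50.  61. 115.]
horse_a 0.84 [251 255  11  34] med [ 667. -132.   49.] lo [ 640. -157.   -3.] hi [684. -86.  74.] bgr [113. 125.
[... 2702 characters left out ...]
7 209  31  39] med [770. 177.  60.] lo [752. 138.   3.] hi [814. 200.  86.] bgr [121. 128. 120.]
jar 0.73 [242 197  31  32] med [630.  11.  43.] lo [600.  -5.   4.] hi [663.  21.  73.] bgr [ 54.  63. 127.]
jar 0.7 [242 157  19  35] med [ 766. -185.   55.] lo [ 749. -218.    6.] hi [ 799. -173.   92.] bgr [145. 156. 155.]
tape 0.84 [357 207  29  28] med [ 381. -143.   19.] lo [ 346. -190.    2.] hi [ 417. -120.   26.] bgr [ 66.  95. 120.]
pot 0.81 [291 277  26  27] med [384. 177.  31.] lo [367. 146.   2.] hi [409. 190.  34.] bgr [167. 179. 180.]
wrist [[0.349, -0.908, -0.232, 281.421], [-0.937, -0.338, -0.087, -561.643], [0.001, 0.248, -0.969, 384.111], [0.0, 0.0, 0.0, 1.0]] 301.1180705044198
```

View pics/a.png

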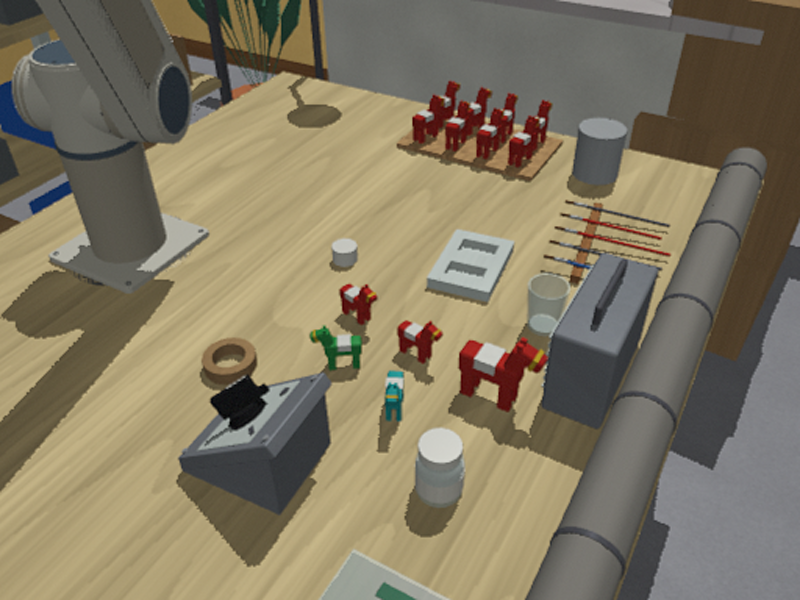

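View pics/b.png

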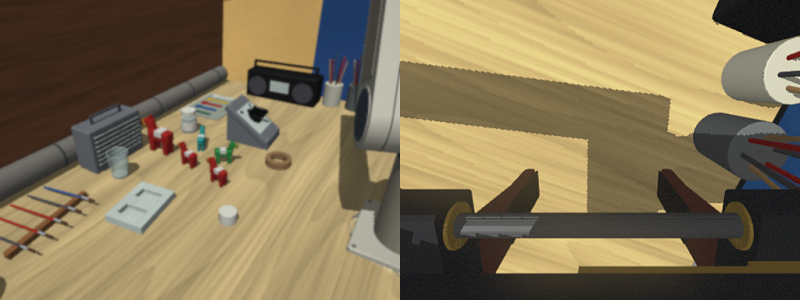

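The two small red ones on the open bench are at scene (357,300) and (419,338), in the 800-px picture. The big horse is at (500,370), the green one at (340,345) and the turquoise one at (394,393). The eight red ones at (480,130) stand on a display board far off. The two loose small red horses fit the description, so I'll check them in a crop while measuring.

```bash
cat > m.py <<'E'
from h import *
C={}
for n in ["scene","side"]:
    z=np.load(f"pics/{n}0.npz");C[n]=dict(frame=z["f"],depth=z["d"],K=z["K"],pose=z["T"])
W={n:cloud(C[n]) for n in C}
def sel(n,x0,x1,y0,y1,z0,z1):
    w=W[n];m=(w[...,0]>x0)&(w[...,0]<x1)&(w[...,1]>y0)&(w[...,1]<y1)&(w[...,2]>z0)&(w[...,2]<z1)
    return w[m],C[n]["frame"][m].astype(int)
def red(P,c): return P[(c[:,2]>c[:,1]*1.5)|(c.min(1)>110)]
for nm,b in dict(A=(455,560,-15,75),B=(595,685,-30,40)).items():
    pts=[]
    for n in C:
        P,c=sel(n,*b,28,95);P=P[(c[:,2]>c[:,1]*1.35)|(c.min(1)>100)];pts.append(P)
        print(nm,n,len(P),"top",np.percentile(P[:,2],99).round(),"minrect trunk",cv2.minAreaRect(P[(P[:,2]<53)][:,:2].astype(np.float32)))
        hd=P[P[:,2]>60];print("  head",hd.mean(0).round(),"trunktop",(lambda t:(t.mean(0).round(1),len(t)))(P[(P[:,2]>48)&(P[:,2]<56)]))
    P=np.vstack(pts);print(nm,"both",cv2.minAreaRect(P[(P[:,2]>30)&(P[:,2]<53)][:,:2].astype(np.float32)))
for n in C:
    P,c=sel(n,530,690,150,350,17,28);print("tray",n,np.median(P[:,2]),cv2.minAreaRect(P[:,:2].astype(np.float32)))
# isolator slope
for n in C:
    P,c=sel(n,430,650,-370,-200,35,145)
    best=None;rng=np.random.default_rng(0)
    for _ in range(2000):
        a=P[rng.choice(len(P),3,False)];nn=np.cross(a[1]-a[0],a[2]-a[0]);l=np.linalg.norm(nn)
        if l<100: continue
        nn/=l;nn*=np.sign(nn[2]+1e-9)
        if abs(nn[2]-np.cos(np.radians(35)))>.06: continue
        k=np.abs((P-a[0])@nn)<2
        if best is None or k.sum()>best.sum(): best=k
    Q=P[best];m=Q.mean(0);nn=np.linalg.svd(Q-m,full_matrices=False)[2][2];nn*=np.sign(nn[2])
    up=np.array([0,0,1])-nn*nn[2];up/=np.linalg.norm(up);rt=np.cross(up,nn)
    q=np.stack([(Q-m)@rt,(Q-m)@up],1).astype(np.float32);r=cv2.minAreaRect(q)
    print("iso",n,len(Q),"n",nn.round(3),"tilt",np.degrees(np.arccos(nn[2])).round(1),"yaw",np.degrees(np.arctan2(-nn[1],-nn[0])).round(1),r,"centre",(m+rt*r[0][0]+up*r[0][1]).round(1))
    d=(P-m)@nn;H=P[(d>20)&(d<60)];D=(H-m)@nn
    T=H[D>44];h=np.stack([(T-m)@rt-r[0][0],(T-m)@up-r[0][1]],1).astype(np.float32)
    print("  bar top",D.max().round(),len(T),cv2.minAreaRect(h),np.percentile(h,[3,97],0).round())
f=C["scene"]["frame"]
a=cv2.resize(f[170:250,195:301],(795,600),interpolation=cv2.INTER_CUBIC);cv2.imwrite("pics/c.png",a)
E
python3 m.py
```

```text
A scene 266 top 76.0 minrect trunk ((498.73284912109375, 34.7911376953125), (26.51157569885254, 60.96709060668945), 69.93806457519531)
  head [529.  25.  69.] trunktop (array([497.2,  32.7,  50.6]), 91)
A side 409 top 80.0 minrect trunk ((496.0681457519531, 39.403419494628906), (26.21083641052246, 60.91869354248047), 72.95879364013672)
  head [522.  35.  70.] trunktop (array([492.9,  42.2,  52.2]), 155)
A both ((497.393310546875, 37.18458557128906), (29.67694091796875, 64.75303649902344), 72.95879364013672)
B scene 325 top 78.0 minrect trunk ((631.8377685546875, 2.5886611938476562), (28.396270751953125, 58.90837097167969), 81.17708587646484)
  head [662.  -6.  69.] trunktop (array([6.294e+02, 3.000e-01, 5.050e+01]), 116)
B side 343 top 79.0 minrect trunk ((629.6342163085938, 6.686734199523926), (25.961233139038086, 61.7736930847168), 80.9271240234375)
  head [655.   4.  70.] trunktop (array([625.6,   8.4,  52.2]), 126)
B both ((629.9285278320312, 4.13970947265625), (30.8759822845459, 63.15744400024414), 81.17708587646484)
tray scene 19.814038062739144 ((612.19970703125, 252.756072998
[... 179 characters left out ...]
7.336330890655518)
iso scene 1541 n [-0.57  -0.036  0.821] tilt 34.8 yaw 3.6 ((-14.337501525878906, -21.667434692382812), (136.63021850585938, 188.65487670898438), 0.2827838957309723) centre [ 542.4 -284.8   87.9]
  bar top 49.0 98 ((-0.313568115234375, -2.3979110717773438), (15.167584419250488, 59.5510368347168), 38.02123260498047) [[-21. -23.]
 [ 20.  21.]]
iso side 1116 n [-0.572 -0.032  0.819] tilt 35.0 yaw 3.2 ((10.595649719238281, 0.32003021240234375), (188.61000061035156, 139.1028289794922), 89.998779296875) centre [ 538.8 -280.8   88.7]
  bar top 51.0 69 ((0.5555210113525391, 0.09604644775390625), (17.071359634399414, 59.386817932128906), 43.37873077392578) [[-20. -23.]
 [ 17.  22.]]
```

View pics/c.png

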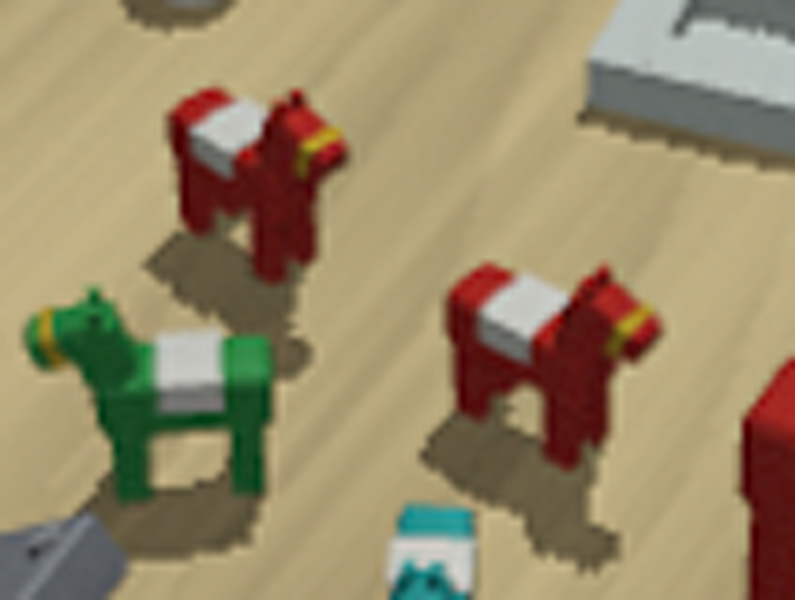

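Both loose horses at crop (255,170) and (550,345) are small, red with white saddles, and stand upright. The green and turquoise ones are the decoys. Next I'll plan the move to above horse A.

```bash
cat > plan.py <<'E'
from h import *
def down(deg):
    c,s=np.cos(np.radians(deg)),np.sin(np.radians(deg));return np.array([[c,s,0],[s,-c,0],[0,0,-1]]).T
def plan(wps,start=None,ds=40,da=6.9):
    """wps: (TCP pos, R). prints rows per call in tool axes at call start"""
    if start is None:
        o=ctrl.get_obs();start=(o["ee_pos"],R.from_rotvec(o["orientation"]).as_matrix())
        print("at",o["ee_pos"].round(1),"t",round(o["t"],2),"q",o["qpos"].round(2),"w",round(o["width"],1))
    poses=[];p,M=np.array(start[0]),start[1];start=(p,M)
    for q,N in wps:
        q=np.array(q,float);rv=R.from_matrix(M.T@N).as_rotvec()
        n=max(1,int(np.ceil(max(np.linalg.norm(q-p)/ds,np.degrees(np.linalg.norm(rv))/da))))
        poses+=[(p+(q-p)*k/n,M@R.from_rotvec(rv*k/n).as_matrix()) for k in range(1,n+1)];p,M=q,N
    for i in range(0,len(poses),5):
        b=start if i==0 else poses[i-1]
        print([[ (b[1].T@(a-b[0])).round(1).tolist(), R.from_matrix(b[1].T@m).as_rotvec().round(3).tolist()] for a,m in poses[i:i+5]])
E
python3 -c "
from plan import *
plan([([497.5,37,150],down(-18.5))])"
```

```text
at [ 218.3 -585.6  184.9] t 1.5 q [-1.23  0.42  1.63 -0.    1.09 -0.02] w 87.6
[[[26.6, -27.0, 1.9], [-0.0, 0.0, 0.038]], [[53.2, -54.0, 3.9], [-0.0, 0.0, 0.076]], [[79.8, -81.0, 5.8], [-0.0, 0.0, 0.113]], [[106.5, -108.0, 7.8], [-0.0, 0.0, 0.151]], [[133.1, -135.0, 9.7], [-0.0, 0.0, 0.189]]]
[[[21.1, -31.5, 1.9], [-0.0, 0.0, 0.038]], [[42.2, -63.0, 3.9], [-0.0, 0.0, 0.076]], [[63.2, -94.5, 5.8], [-0.0, 0.0, 0.113]], [[84.3, -126.0, 7.8], [-0.0, 0.0, 0.151]], [[105.4, -157.5, 9.7], [-0.0, 0.0, 0.189]]]
[[[14.8, -34.9, 1.9], [-0.0, 0.0, 0.038]], [[29.6, -69.8, 3.9], [-0.0, 0.0, 0.076]], [[44.4, -104.7, 5.8], [-0.0, 0.0, 0.113]], [[59.2, -139.6, 7.8], [-0.0, 0.0, 0.151]], [[73.9, -174.5, 9.7], [-0.0, 0.0, 0.189]]]
[[[8.0, -37.1, 1.9], [-0.0, 0.0, 0.038]], [[15.9, -74.1, 3.9], [-0.0, 0.0, 0.076]], [[23.9, -111.2, 5.8], [-0.0, 0.0, 0.113]]]
```

>>> servo_tool(deltas=[[[26.6,-27,2],[0,0,0.038]],[[53.2,-54,4],[0,0,0.076]],[[79.8,-81,6],[0,0,0.113]],[[106.5,-108,8],[0,0,0.151]],[[133,-135,10],[0,0,0.189]]], grip=-1)

```text
t: 1.92
ee_pos: [296.1, -411.1, 174.9]
orientation: [3.131, 0.259, 0.0]
ft_force: [0.3, 0.4, -0.2]
width: 87.9
grasp_force: 0.0
```

>>> servo_tool(deltas=[[[21,-31.5,2],[0,0,0.038]],[[42,-63,4],[0,0,0.076]],[[63,-94.5,6],[0,0,0.113]],[[84,-126,8],[0,0,0.151]],[[105.4,-157.5,10],[0,0,0.189]]])

```text
t: 2.33
ee_pos: [373.9, -238.2, 165.1]
orientation: [3.141, -0.037, 0.001]
ft_force: [0.5, -0.0, 0.3]
width: 87.8
grasp_force: 0.0
```

>>> servo_tool(deltas=[[[15,-35,2],[0,0,0.038]],[[29.6,-69.8,4],[0,0,0.076]],[[44.4,-104.7,6],[0,0,0.113]],[[59,-139.6,8],[0,0,0.151]],[[74,-174.5,10],[0,0,0.189]]])

```text
t: 2.75
ee_pos: [451.7, -65.0, 155.1]
orientation: [3.124, -0.332, 0.001]
ft_force: [0.2, -1.4, -0.0]
width: 87.8
grasp_force: 0.0
```

>>> servo_tool(deltas=[[[8,-37,2],[0,0,0.038]],[[16,-74,4],[0,0,0.076]],[[24,-111,5],[0,0,0.113]],[[24,-111,5],[0,0,0.113]],[[24,-111,5],[0,0,0.113]]])

```text
t: 3.17
ee_pos: [498.2, 38.3, 149.8]
orientation: [3.102, -0.499, 0.0]
ft_force: [0.2, 0.0, 0.7]
width: 88.4
grasp_force: 0.0
```

```bash
cat > wl.py <<'E'
from plan import *
def look(b,png=None,zb=(44,54)):
    p=get_image("wrist");w=cloud(p);c=p["frame"].astype(int)
    m=(w[...,0]>b[0])&(w[...,0]<b[1])&(w[...,1]>b[2])&(w[...,1]<b[3])&((c[...,2]>c[...,1]*1.35)|(c.min(-1)>100))
    P=w[m];
    for z0,z1 in (zb,(28,54)):
        t=P[(P[:,2]>z0)&(P[:,2]<z1)]
        if len(t)>5: print(z0,len(t),np.median(t[:,2]).round(1),cv2.minAreaRect(t[:,:2].astype(np.float32)),t.mean(0).round(1))
    h=P[P[:,2]>62];print("head",h.mean(0).round(1),h[:,2].max() if len(h) else 0)
    if png: cv2.imwrite(png,p["frame"])
    return p,w
E
python3 -c "
from wl import *
look((450,555,-15,80),'pics/d.png');look((590,690,-35,50))
plan([([497.5,37,23.5],down(-18.5))])"
```

```text
44 996 51.3 ((495.6979675292969, 37.599769592285156), (24.50803565979004, 57.02851104736328), 74.02645111083984) [491.8  38.6  51.2]
28 1002 51.3 ((495.7737121582031, 37.578086853027344), (24.50803565979004, 57.186065673828125), 74.02645111083984) [492.   38.6  51.1]
head [506.8  17.4 246.4] 308.41912556007094
44 1509 51.4 ((627.9696044921875, 4.38934326171875), (24.471092224121094, 56.62921142578125), 80.62417602539062) [623.8   5.1  51.2]
28 1547 51.3 ((627.9385986328125, 4.394462585449219), (24.471092224121094, 56.69206237792969), 80.62417602539062) [623.2   5.3  50.9]
head [648.    1.6  69.1] 74.81704388654157
at [497.2  36.3 149.7] t 3.27 q [ 0.05  0.29  1.93 -0.    0.92  1.94] w 87.8
[[[0.0, -0.2, 31.6], [0.0, 0.0, 0.0]], [[0.1, -0.4, 63.1], [0.0, 0.0, 0.0]], [[0.1, -0.6, 94.7], [0.0, 0.0, 0.0]], [[0.2, -0.8, 126.2], [0.001, 0.001, 0.001]]]
```

View pics/d.png

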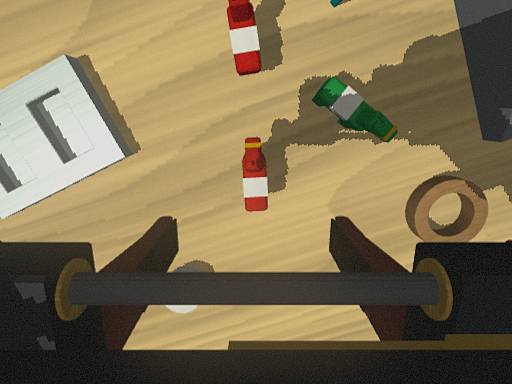

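Wrist view: horse A is at (255,185), square between the fingers, and horse B is at (243,38). The tray is at left and the bystanders are clear. Going down to grasp A.

>>> servo_tool(deltas=[[[-1,-1,35],[0,0,-0.025]],[[-1,-1,70],[0,0,-0.025]],[[-1,-1,100],[0,0,-0.025]],[[-1,-1,126],[0,0,-0.025]],[[-1,-1,126],[0,0,-0.025]]])

```text
t: 3.68
ee_pos: [493.0, 36.2, 20.1]
orientation: [3.105, -0.47, -0.012]
ft_force: [-0.9, -0.2, 0.2]
width: 87.5
grasp_force: 0.0
```

>>> servo_tool(deltas=[[[0,0,0],[0,0,0]],[[0,0,0],[0,0,0]],[[0,0,0],[0,0,0]],[[0,0,0],[0,0,0]],[[0,0,0],[0,0,0]]], grip=1)

```text
t: 4.1
ee_pos: [498.1, 37.9, 25.3]
orientation: [-3.106, 0.467, -0.004]
ft_force: [-0.5, 0.9, -0.2]
width: 58.0
grasp_force: 0.0
```

>>> servo_tool(deltas=[[[0,0,0],[0,0,0]],[[0,0,0],[0,0,0]],[[0,0,0],[0,0,0]],[[0,0,0],[0,0,0]],[[0,0,0],[0,0,0]]])

```text
t: 4.52
ee_pos: [497.0, 38.0, 23.9]
orientation: [3.107, -0.467, -0.0]
ft_force: [-0.3, 0.4, 0.6]
width: 24.6
grasp_force: 0.0
```

>>> servo_tool(deltas=[[[0,0,-15],[0,0,0]],[[0,0,-40],[0,0,0]],[[0,0,-70],[0,0,0]],[[0,0,-70],[0,0,0]],[[0,0,-70],[0,0,0]]])

```text
t: 4.93
ee_pos: [498.4, 38.0, 95.2]
orientation: [-3.106, 0.466, -0.005]
ft_force: [0.2, -0.7, -0.5]
width: 0.1
grasp_force: 0.0
```

```bash
python3 -c "
from plan import *
p=get_image('wrist');w=cloud(p);c=p['frame'].astype(int)
m=(c[...,2]>c[...,1]*1.5)&(np.abs(w[...,0]-500)<70)&(np.abs(w[...,1]-37)<50);P=w[m];P=P[P[:,2]>75]
for z0,z1 in ((60,90),(90,130),(130,170)):
  t=P[(P[:,2]>z0)&(P[:,2]<z1)];print(z0,len(t),t.mean(0).round(1) if len(t) else 0)
# tray from wrist picture
for n in ['wrist']:
  m=(w[...,0]>530)&(w[...,0]<690)&(w[...,1]>150)&(w[...,1]<350)&(w[...,2]>15)&(w[...,2]<28);print('tray',m.sum(),cv2.minAreaRect(w[m][:,:2].astype(np.float32)))
cy,sy=np.cos(np.radians(7.5)),np.sin(np.radians(7.5))
for y in (38,-38): print(611.5-sy*y,253.5+cy*y)
x,y=611.5+sy*38,253.5-cy*38
plan([([x,y,125],down(7.5)),([x,y,70],down(7.5))])"
```

```text
60 127 [521.4  30.7  78.1]
90 0 0
130 73 [508.6  35.2 142.3]
tray 7865 ((613.6817626953125, 227.91358947753906), (115.44738006591797, 114.07402038574219), 7.510933876037598)
606.540004695638 291.1749047322048
616.459995304362 215.8250952677952
at [497.3  38.   94.1] t 4.98 q [0.05 0.37 1.97 0.   0.79 1.92] w 0.5
[[[10.3, -34.2, -5.1], [-0.0, -0.0, -0.072]], [[20.6, -68.4, -10.3], [-0.0, -0.0, -0.143]], [[30.9, -102.5, -15.4], [-0.0, -0.001, -0.215]], [[41.1, -136.7, -20.5], [-0.0, -0.001, -0.286]], [[51.4, -170.9, -25.6], [-0.0, -0.001, -0.358]]]
[[[21.6, -28.4, -5.1], [-0.0, -0.0, -0.072]], [[21.6, -28.4, 22.4], [-0.0, -0.0, -0.072]], [[21.6, -28.4, 49.9], [-0.0, -0.0, -0.072]]]
```

The fingers needed about 0.2 s more to close, so the grasp slipped off. Reopening and looking again.

>>> servo_tool(deltas=[[[0,0,-55],[0,0,0]],[[0,0,-55],[0,0,0]],[[0,0,-55],[0,0,0]],[[0,0,-55],[0,0,0]],[[0,0,-55],[0,0,0]]], grip=-1)

```text
t: 5.4
ee_pos: [495.8, 37.9, 147.2]
orientation: [3.106, -0.467, -0.004]
ft_force: [1.0, -0.1, -0.2]
width: 30.2
grasp_force: 0.0
```

```bash
python3 -c "
from wl import *
look((450,555,-15,80),'pics/e.png')
plan([([497.5,37,23.5],down(-17))])"
```

```text
44 1027 51.4 ((495.51129150390625, 37.59996032714844), (24.49413299560547, 56.95309066772461), 74.2840805053711) [491.8  38.7  51.2]
28 1032 51.4 ((495.62060546875, 37.5692138671875), (24.49413299560547, 57.18013000488281), 74.2840805053711) [492.   38.6  51.1]
head [511.9  31.6 229.9] 305.7719462127186
at [495.7  37.9 147.1] t 5.45 q [ 0.05  0.29  1.94 -0.    0.92  1.92] w 34.3
[[[0.6, 0.0, 30.9], [0.0, 0.001, -0.0]], [[1.2, 0.1, 61.8], [0.001, 0.002, -0.001]], [[1.8, 0.1, 92.7], [0.001, 0.002, -0.001]], [[2.4, 0.1, 123.6], [0.001, 0.003, -0.001]]]
```

View pics/e.png

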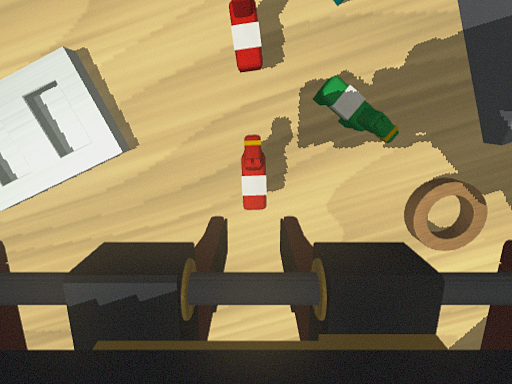

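Horse A is still standing unmoved at (253,175). Retrying with a 62 mm opening and a longer close.

>>> servo_tool(deltas=[[[0,0,0],[0,0,0]],[[0,0,0],[0,0,0]],[[0,0,0],[0,0,0]],[[0,0,25],[0,0,0]],[[0,0,55],[0,0,0]]], grip=-0.4)

```text
t: 5.87
ee_pos: [499.3, 38.1, 94.9]
orientation: [-3.106, 0.466, -0.008]
ft_force: [-0.2, -0.3, -0.1]
width: 61.4
grasp_force: 0.0
```

>>> servo_tool(deltas=[[[0,0,30],[0,0,0]],[[0,0,55],[0,0,0]],[[0,0,70],[0,0,0]],[[0,0,70],[0,0,0]],[[0,0,70],[0,0,0]]])

```text
t: 6.28
ee_pos: [496.4, 37.9, 23.2]
orientation: [3.106, -0.467, -0.003]
ft_force: [0.0, 0.1, 0.9]
width: 61.8
grasp_force: 0.0
```

>>> servo_tool(deltas=[[[0,0,0],[0,0,0]],[[0,0,0],[0,0,0]],[[0,0,0],[0,0,0]],[[0,0,0],[0,0,0]],[[0,0,0],[0,0,0]]], grip=1)

```text
t: 6.7
ee_pos: [497.6, 38.0, 24.6]
orientation: [-3.106, 0.467, -0.002]
ft_force: [-0.4, -0.2, 0.1]
width: 31.5
grasp_force: 0.0
```

>>> servo_tool(deltas=[[[0,0,0],[0,0,0]],[[0,0,0],[0,0,0]],[[0,0,0],[0,0,0]],[[0,0,0],[0,0,0]],[[0,0,0],[0,0,0]]])

```text
t: 7.12
ee_pos: [497.1, 38.0, 23.8]
orientation: [3.107, -0.467, -0.0]
ft_force: [-0.3, -1.1, -0.9]
width: 0.7
grasp_force: 0.0
```

```bash
python3 -c "
from wl import *
a=get_image('wrist');b=get_image('side')
cv2.imwrite('pics/f.png',np.hstack([a['frame'][:300,:400],cv2.resize(b['frame'][140:260,200:360],(400,300))]))
o=ctrl.get_obs();print(o['ee_pos'],o['orientation'])"
```

```text
[497.05941694  37.91017146  23.83343185] [ 3.10670690e+00 -4.66626287e-01 -1.02801414e-04]
```

View pics/f.png

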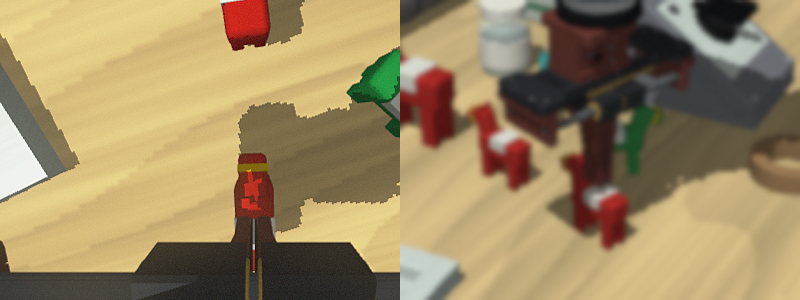

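```bash
python3 -c "
from wl import *
for n in ('wrist','side','scene'):
  p=get_image(n);w=cloud(p);c=p['frame'].astype(int)
  m=(np.abs(w[...,0]-497)<50)&(np.abs(w[...,1]-38)<40)&(w[...,2]>5)&(w[...,2]<110)
  P=w[m];C=c[m];
  k=(C[:,2]<110)&(C[:,2]>C[:,0]*1.0)  # dark maroon
  redk=C[:,2]>2.0*C[:,1]; fin=~redk&(C.max(1)<110)
  for nm,kk in (('red',redk),('finger',fin)):
    Q=P[kk]; print(n,nm,len(Q), np.percentile(Q,[2,50,98],0).round().tolist() if len(Q) else '', C[kk].mean(0).round() if len(Q) else '')
  F=P[fin]
  for z in range(10,110,10):
    q=F[(F[:,2]>=z)&(F[:,2]<z+10)]
    if len(q)>3: print('   z',z,len(q),q.mean(0).round())
"
```

```text
wrist red 1857 [[502.0, 21.0, 48.0], [524.0, 30.0, 72.0], [542.0, 44.0, 96.0]] [ 30.  43. 125.]
wrist finger 1219 [[505.0, 21.0, 48.0], [507.0, 35.0, 82.0], [537.0, 43.0, 107.0]] [38. 49. 69.]
   z 30 6 [520.  24.  35.]
   z 40 43 [510.  28.  48.]
   z 50 14 [506.  38.  52.]
   z 60 210 [513.  33.  66.]
   z 70 270 [509.  35.  75.]
   z 80 290 [508.  35.  85.]
   z 90 279 [508.  35.  94.]
   z 100 104 [507.  35. 105.]
side red 354 [[467.0, 30.0, 7.0], [485.0, 45.0, 40.0], [526.0, 56.0, 80.0]] [ 28.  32. 106.]
side finger 253 [[484.0, 31.0, 15.0], [493.0, 45.0, 80.0], [533.0, 52.0, 108.0]] [36. 42. 66.]
   z 20 5 [510.  43.  25.]
   z 30 9 [510.  44.  36.]
   z 40 12 [511.  47.  46.]
   z 50 23 [504.  39.  53.]
   z 60 28 [502.  41.  67.]
   z 70 41 [496.  44.  75.]
   z 80 39 [491.  44.  85.]
   z 90 44 [493.  44.  95.]
   z 100 45 [492.  45. 105.]
scene red 276 [[472.0, 17.0, 6.0], [516.0, 26.0, 43.0], [542.0, 39.0, 90.0]] [21. 24. 97.]
scene finger 151 [[482.0, 20.0, 35.0], [506.0, 28.0, 81.0], [534.0, 39.0, 109.0]] [32. 40. 64.]
   z 30 6 [489.  27.  37.]
   z 40 7 [494.  33.  47.]
   z 50 6 [516.  27.  57.]
   z 60 24 [514.  26.  66.]
   z 70 26 [503.  30.  74.]
   z 80 21 [504.  29.  85.]
   z 90 27 [503.  28.  95.]
   z 100 31 [503.  28. 105.]
```

>>> servo_tool(deltas=[[[0,0,-20],[0,0,0]],[[0,0,-55],[0,0,0]],[[0,0,-95],[0,0,0]],[[0,0,-95],[0,0,0]],[[0,0,-95],[0,0,0]]])

```text
t: 7.78
ee_pos: [499.0, 38.0, 121.0]
orientation: [-3.106, 0.466, -0.008]
ft_force: [-0.4, -0.5, -0.8]
width: 0.2
grasp_force: 0.0
```

```bash
python3 -c "
from wl import *
print(ctrl.get_obs()['ee_pos'],ctrl.get_obs()['width'])
for n in ('wrist','side','scene'):
  p=get_image(n);w=cloud(p);c=p['frame'].astype(int)
  m=(np.abs(w[...,0]-497)<50)&(np.abs(w[...,1]-38)<40)&(w[...,2]>85)&(w[...,2]<190)
  P=w[m];
  for z in range(85,190,8):
    q=P[(P[:,2]>=z)&(P[:,2]<z+8)]
    if len(q)>1: print(n,'   z',z,len(q),q.mean(0).round(),q[:,:2].min(0).round(),q[:,:2].max(0).round())
  if n=='side': cv2.imwrite('pics/g.png',cv2.resize(p['frame'][110:250,200:387],(800,600),interpolation=cv2.INTER_CUBIC))
"
```

```text
[498.96290512  38.0339528  121.00978409] 0.17488837793938275
wrist    z 157 127 [509.  35. 162.] [507.  26.] [513.  43.]
wrist    z 165 181 [509.  35. 169.] [507.  26.] [513.  43.]
wrist    z 173 228 [509.  35. 177.] [505.  26.] [513.  44.]
wrist    z 181 238 [509.  35. 185.] [506.  26.] [513.  44.]
wrist    z 189 32 [509.  34. 190.] [507.  27.] [512.  45.]
side    z 157 29 [493.  44. 162.] [485.  32.] [509.  52.]
side    z 165 45 [494.  44. 169.] [484.  32.] [510.  52.]
side    z 173 42 [494.  44. 177.] [484.  34.] [510.  52.]
side    z 181 40 [494.  45. 185.] [485.  33.] [509.  52.]
side    z 189 2 [494.  44. 190.] [489.  40.] [499.  48.]
scene    z 149 9 [505.  35. 156.] [487.  26.] [511.  41.]
scene    z 157 28 [502.  31. 161.] [488.  24.] [511.  40.]
scene    z 165 29 [502.  31. 169.] [487.  25.] [512.  40.]
scene    z 173 33 [502.  31. 177.] [486.  25.] [512.  44.]
scene    z 181 29 [503.  31. 185.] [486.  23.] [513.  45.]
scene    z 189 3 [499.  28. 189.] [494.  27.] [507.  29.]
```

View pics/g.png

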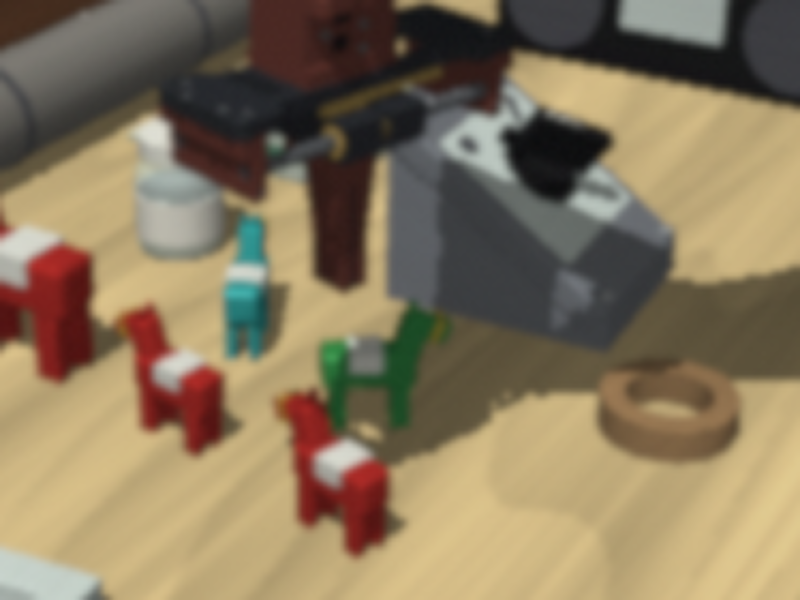

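The side view shows shut fingertips at about (340,285), well above the horse at (340,470). All cameras put the tips near z=156 while the reported TCP is 121, so the true tips sit about 35 mm short of it. I'll pin that offset down precisely.

```bash
python3 -c "
from wl import *
z0=ctrl.get_obs()['ee_pos'][2]
for n in ('wrist','side','scene'):
  p=get_image(n);w=cloud(p)
  m=(np.abs(w[...,0]-497)<30)&(np.abs(w[...,1]-38)<25)&(w[...,2]>100)&(w[...,2]<200)
  z=np.sort(w[m][:,2]);print(n,z0.round(1),z[:12].round(1),(z[:5].mean()-z0).round(1))
print(ctrl.get_obs()['t'])
"
```

```text
wrist 117.8 [154.2 154.7 154.8 154.8 155.1 155.3 155.3 155.3 155.6 155.6 155.7 155.7] 36.9
side 117.8 [155.1 156.2 156.6 156.9 157.5 157.7 158.1 158.2 158.5 158.7 158.7 158.7] 38.7
scene 117.8 [152.8 153.4 154.4 155.  155.2 155.6 155.8 156.4 156.9 157.1 157.3 157.4] 36.4
8.0833
```

>>> servo_tool(deltas=[[[0,0,0],[0,0,0]],[[0,0,0],[0,0,0]],[[0,0,0],[0,0,0]],[[0,0,0],[0,0,0]],[[0,0,0],[0,0,0]]], grip=-0.4)

```text
t: 8.5
ee_pos: [497.1, 38.0, 118.8]
orientation: [-3.107, 0.467, 0.0]
ft_force: [-0.4, -1.1, 0.9]
width: 30.4
grasp_force: 0.0
```

>>> servo_tool(deltas=[[[0,0,0],[0,0,0]],[[0,0,0],[0,0,0]],[[0,0,0],[0,0,0]],[[0,0,0],[0,0,0]],[[0,0,30],[0,0,0]]])

```text
t: 8.92
ee_pos: [501.4, 38.2, 92.7]
orientation: [-3.105, 0.466, -0.015]
ft_force: [1.9, 0.4, -0.6]
width: 60.8
grasp_force: 0.0
```

>>> servo_tool(deltas=[[[0,0,30],[0,0,0]],[[0,0,60],[0,0,0]],[[0,0,80],[0,0,0]],[[0,0,91],[0,0,0]],[[0,0,91],[0,0,0]]])

```text
t: 9.33
ee_pos: [495.5, 37.8, -4.1]
orientation: [3.106, -0.467, -0.006]
ft_force: [0.1, 0.5, 0.2]
width: 61.8
grasp_force: 0.0
```

```bash
python3 -c "
from wl import *
o=ctrl.get_obs();print(o['ee_pos'],o['width'],o['ft_force'],o['t'])
for n in ('side','scene'):
  p=get_image(n);w=cloud(p);c=p['frame'].astype(int)
  cc=c;fin=(cc[...,2]<2.0*cc[...,1])&(cc.max(-1)<110)&(np.hypot(w[...,0]-497,w[...,1]-38)<60)&(w[...,2]>5)&(w[...,2]<90)
  z=np.sort(w[fin][:,2]);print(n,len(z),z[:15].round())"
```

```text
[495.46336376  37.83573319  -4.09349123] 61.76775278371174 [0.1414965  0.46737541 0.20512663] 9.3333
side 431 [ 6. 29. 36. 36. 36. 36. 37. 37. 37. 37. 37. 37. 37. 37. 38.]
scene 215 [ 5.  7.  8.  8. 11. 24. 30. 36. 36. 36. 36. 37. 37. 38. 39.]
```

Tips are confirmed about 37 mm above the reported TCP. Going 11 mm lower, closing and lifting.

>>> servo_tool(deltas=[[[0,0,6],[0,0,0]],[[0,0,11],[0,0,0]],[[0,0,11],[0,0,0]],[[0,0,11],[0,0,0]]])

```text
t: 9.77
ee_pos: [497.3, 38.0, -12.8]
orientation: [-3.107, 0.467, -0.001]
ft_force: [0.3, 0.6, 0.6]
width: 61.6
grasp_force: 0.0
```

>>> servo_tool(deltas=[[[0,0,0],[0,0,0]],[[0,0,0],[0,0,0]],[[0,0,0],[0,0,0]],[[0,0,0],[0,0,0]],[[0,0,0],[0,0,0]]], grip=1)

```text
t: 10.18
ee_pos: [497.2, 37.9, -13.0]
orientation: [-3.107, 0.467, -0.0]
ft_force: [-0.1, 0.6, -0.8]
width: 31.9
grasp_force: 0.0
```

>>> servo_tool(deltas=[[[0,0,0],[0,0,0]],[[0,0,0],[0,0,0]],[[0,0,0],[0,0,0]],[[0,0,0],[0,0,0]],[[0,0,0],[0,0,0]]])

```text
t: 10.6
ee_pos: [497.1, 37.9, -13.1]
orientation: [-3.107, 0.467, -0.0]
ft_force: [-0.1, -0.9, 0.2]
width: 23.9
grasp_force: 29.8
```

```bash
python3 -c "
from plan import *
plan([([497.1,37.9,75],down(-17.1)),([606.5,291,75],down(7.5)),([606.5,291,15],down(7.5)),([606.5,291,-5],down(7.5))],start=([497.1,37.9,-13.1],down(-17.1)),ds=36)"
```

```text
[[[0.0, 0.0, -29.4], [0.0, 0.0, 0.0]], [[0.0, 0.0, -58.7], [0.0, 0.0, 0.0]], [[0.0, 0.0, -88.1], [0.0, 0.0, 0.0]], [[3.8, -34.3, -88.1], [0.0, 0.0, -0.054]], [[7.5, -68.5, -88.1], [0.0, 0.0, -0.107]]]
[[[7.4, -33.7, 0.0], [0.0, 0.0, -0.054]], [[14.8, -67.3, 0.0], [0.0, 0.0, -0.107]], [[22.2, -101.0, 0.0], [0.0, 0.0, -0.161]], [[29.7, -134.6, 0.0], [0.0, 0.0, -0.215]], [[37.1, -168.3, 0.0], [0.0, 0.0, -0.268]]]
[[[16.1, -30.5, 0.0], [0.0, 0.0, -0.054]], [[16.1, -30.5, 30.0], [0.0, 0.0, -0.054]], [[16.1, -30.5, 60.0], [0.0, 0.0, -0.054]], [[16.1, -30.5, 80.0], [0.0, 0.0, -0.054]]]
```

>>> servo_tool(deltas=[[[0,0,-20],[0,0,0]],[[0,0,-50],[0,0,0]],[[0,0,-88],[0,0,0]],[[3.8,-34.3,-88],[0,0,-0.054]],[[7.5,-68.5,-88],[0,0,-0.107]]])

```text
t: 11.02
ee_pos: [526.1, 101.1, 77.6]
orientation: [-3.126, 0.301, -0.007]
ft_force: [0.7, 0.2, -0.5]
width: 24.2
grasp_force: 29.8
```

>>> servo_tool(deltas=[[[7.4,-33.7,0],[0,0,-0.054]],[[14.8,-67.3,0],[0,0,-0.107]],[[22.2,-101,0],[0,0,-0.161]],[[29.7,-134.6,0],[0,0,-0.215]],[[37,-168.3,0],[0,0,-0.268]]])

```text
t: 11.43
ee_pos: [592.9, 261.0, 74.6]
orientation: [3.139, 0.125, -0.001]
ft_force: [0.8, 0.0, -0.3]
width: 23.7
grasp_force: 29.8
```

>>> servo_tool(deltas=[[[16,-30.5,0],[0,0,-0.054]],[[16,-30.5,20],[0,0,-0.054]],[[16,-30.5,45],[0,0,-0.054]],[[16,-30.5,45],[0,0,-0.054]],[[16,-30.5,45],[0,0,-0.054]]])

```text
t: 11.85
ee_pos: [604.6, 290.4, 28.3]
orientation: [3.133, 0.205, -0.006]
ft_force: [0.8, -1.2, 0.7]
width: 23.9
grasp_force: 29.8
```

```bash
python3 -c "
from wl import *
o=ctrl.get_obs();print(o['ee_pos'],o['orientation'],o['width'],o['t'],o['qpos'].round(2))
for n in ('side','scene'):
  p=get_image(n);w=cloud(p);c=p['frame'].astype(int)
  m=(w[...,0]>535)&(w[...,0]<690)&(w[...,1]>150)&(w[...,1]<360)
  t=m&(w[...,2]>18)&(w[...,2]<28)&(c.min(-1)>100);print(n,'tray',cv2.minAreaRect(w[t][:,:2].astype(np.float32)))
  h=m&(c[...,2]>2.2*c[...,1])&(w[...,2]>25)&(w[...,2]<130)&(c[...,2]>70);P=w[h]
  z=np.sort(P[:,2]);print(' horse z',z[[3,10,-10,-3]].round())
  L=P[P[:,2]<z[3]+25];print(' low part',L.mean(0).round(),cv2.minAreaRect(L[:,:2].astype(np.float32)))
  cv2.imwrite('pics/h_%s.png'%n,p['frame'])
a=cv2.imread('pics/h_side.png')[170:320,120:320];b=cv2.imread('pics/h_scene.png')[100:220,250:410]
cv2.imwrite('pics/h.png',np.hstack([cv2.resize(a,(400,300)),cv2.resize(b,(400,300))]))
"
```

```text
[604.63559472 290.37385367  28.28422799] [ 3.13335348  0.20545042 -0.00607543] 23.86125431674621 11.85 [ 0.43  0.68  1.6  -0.    0.87  1.87]
side tray ((610.2313842773438, 254.43112182617188), (117.97206115722656, 168.31610107421875), 6.86230993270874)
 horse z [47. 49. 94. 95.]
 low part [586. 294.  57.] ((596.4684448242188, 299.29052734375), (48.29796600341797, 19.45552635192871), 31.32781982421875)
scene tray ((612.239990234375, 251.95632934570312), (115.97689056396484, 169.71942138671875), 7.6888933181762695)
 horse z [ 46.  51. 115. 118.]
 low part [610. 279.  58.] ((608.0800170898438, 276.9996643066406), (50.438419342041016, 13.632786750793457), 10.262786865234375)
```

View pics/h.png

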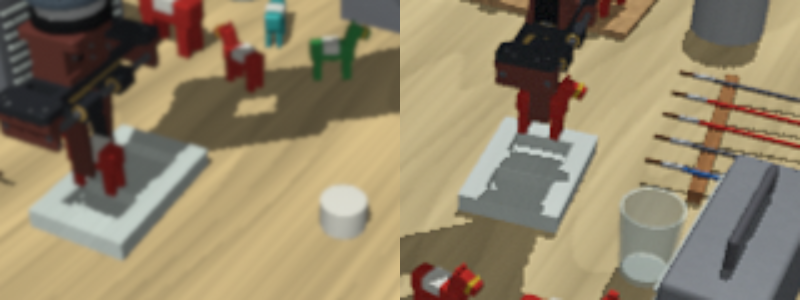

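The horse hangs upright over the far pocket, at (110,170) in the left crop. Lowering and releasing it.

>>> servo_tool(deltas=[[[0,0,15],[0,0,0]],[[0,0,27],[0,0,0]],[[0,0,32],[0,0,0]],[[0,0,35],[0,0,0]],[[0,0,35],[0,0,0]]])

```text
t: 12.37
ee_pos: [606.0, 290.7, -5.6]
orientation: [3.135, 0.205, -0.001]
ft_force: [0.7, 0.9, -0.8]
width: 23.5
grasp_force: 29.9
```

>>> servo_tool(deltas=[[[0,0,0],[0,0,0]],[[0,0,0],[0,0,0]],[[0,0,0],[0,0,0]]])

```text
t: 12.62
ee_pos: [606.4, 291.1, -5.1]
orientation: [-3.135, -0.205, -0.0]
ft_force: [-0.1, -0.1, -0.4]
width: 23.8
grasp_force: 29.9
```

>>> servo_tool(deltas=[[[0,0,0],[0,0,0]],[[0,0,0],[0,0,0]],[[0,0,0],[0,0,0]],[[0,0,0],[0,0,0]],[[0,0,0],[0,0,0]]], grip=-0.14)

```text
t: 13.03
ee_pos: [606.3, 291.1, -5.1]
orientation: [-3.135, -0.205, -0.0]
ft_force: [0.1, 0.7, -0.1]
width: 49.6
grasp_force: 0.0
```

>>> servo_tool(deltas=[[[0,0,-20],[0,0,0]],[[0,0,-55],[0,0,0]],[[0,0,-85],[0,0,0]],[[0,0,-85],[0,0,0]]])

```text
t: 13.37
ee_pos: [610.2, 292.9, 86.3]
orientation: [-3.131, -0.205, -0.014]
ft_force: [1.0, 0.0, 0.8]
width: 50.4
grasp_force: 0.0
```

```bash
python3 -c "
from wl import *
for n in ('side','scene'):
  p=get_image(n);w=cloud(p);c=p['frame'].astype(int)
  m=(w[...,0]>545)&(w[...,0]<670)&(w[...,1]>240)&(w[...,1]<340)
  h=m&(c[...,2]>2.2*c[...,1])&(w[...,2]>15)&(w[...,2]<110)&(c[...,2]>70);P=w[h];t=P[(P[:,2]>50)&(P[:,2]<62)]
  print(n,'top',np.percentile(P[:,2],98).round(1),'trunktop',t.mean(0).round(1),cv2.minAreaRect(t[:,:2].astype(np.float32)))
plan([([628.7,4.4,80],down(-9.2)),([628.7,4.4,40],down(-9.2)),([628.7,4.4,10],down(-9.2)),([628.7,4.4,-13],down(-9.2))],start=([606.5,291,80],down(7.5)),ds=38)
print(ctrl.get_obs())"
```

```text
side top 83.0 trunktop [593.5 295.3  56.9] ((602.7011108398438, 293.2566223144531), (56.08147048950195, 21.235097885131836), 7.226477146148682)
scene top 82.0 trunktop [610.6 283.5  55.7] ((608.5596313476562, 286.0060119628906), (55.49370193481445, 30.747318267822266), 2.633105993270874)
[[[-1.9, 35.9, 0.0], [0.0, 0.0, 0.036]], [[-3.8, 71.8, 0.0], [0.0, 0.0, 0.073]], [[-5.8, 107.6, 0.0], [0.0, 0.0, 0.109]], [[-7.7, 143.5, 0.0], [0.0, 0.0, 0.146]], [[-9.6, 179.4, 0.0], [0.0, 0.0, 0.182]]]
[[[4.6, 35.6, 0.0], [0.0, 0.0, 0.036]], [[9.2, 71.3, 0.0], [0.0, 0.0, 0.073]], [[13.8, 106.9, 0.0], [0.0, 0.0, 0.109]], [[13.8, 106.9, 20.0], [0.0, 0.0, 0.109]], [[13.8, 106.9, 40.0], [0.0, 0.0, 0.109]]]
[[[0.0, 0.0, 30.0], [0.0, 0.0, 0.0]], [[0.0, 0.0, 53.0], [0.0, 0.0, 0.0]]]
{'t': 13.4667, 'qpos': array([4.29893825e-01, 6.10467650e-01, 1.58026034e+00, 2.80231857e-05,
       9.47645117e-01, 1.86984124e+00]), 'qvel': array([ 3.67285332e-04,  3.69626973e-02,  3.36636899e-02, -6.89333059e-04,
       -3.36432274e-03,  4.43311814e-05]), 'joint_torque': array([ 3.44447239e-03, -6.45504999e+01, -2.58348262e+01, -6.16923659e-03,
       -7.69331865e-02, -2.78853558e-04]), 'ee_pos': array([607.30903748, 291.54651514,  81.5550561 ]), 'orientation': array([-3.13370323, -0.20528817, -0.00471054]), 'ft_force': array([-0.32312609, -0.13687811,  0.30042069]), 'moment': array([-0.01856947,  0.01466015,  0.00692505]), 'grasp_force': 0.0, 'width': 50.1989888704923}
```

>>> servo_tool(deltas=[[[-1.9,35.9,0],[0,0,0.036]],[[-3.8,71.8,0],[0,0,0.073]],[[-5.8,107.6,0],[0,0,0.109]],[[-7.7,143.5,0],[0,0,0.146]],[[-9.6,179.4,0],[0,0,0.182]]], grip=-0.4)

```text
t: 13.88
ee_pos: [618.8, 110.3, 78.2]
orientation: [3.14, -0.083, -0.004]
ft_force: [-0.2, 0.3, -0.1]
width: 61.0
grasp_force: 0.0
```

>>> servo_tool(deltas=[[[4.6,35.6,0],[0,0,0.036]],[[9.2,71.3,0],[0,0,0.073]],[[13.8,107,0],[0,0,0.109]],[[13.8,107,0],[0,0,0.109]],[[13.8,107,0],[0,0,0.109]]])

```text
t: 14.3
ee_pos: [627.5, 2.5, 78.4]
orientation: [3.131, -0.256, -0.004]
ft_force: [-0.4, 0.7, 0.3]
width: 61.8
grasp_force: 0.0
```

```bash
python3 -c "
from wl import *
look((585,690,-45,50))
plan([([628.7,4.4,-13],down(-9.2))])"
```

```text
44 1590 51.4 ((629.3217163085938, 4.426881790161133), (23.77184295654297, 55.90800476074219), 80.86573791503906) [625.1   4.9  51.2]
28 1597 51.4 ((629.3217163085938, 4.426881790161133), (23.77184295654297, 55.90800476074219), 80.86573791503906) [625.3   4.9  51.2]
head [641.8  -2.  169.5] 236.88513393370647
at [627.5   4.   78.5] t 14.35 q [-0.01  0.56  1.69  0.    0.9   1.72] w 61.3
[[[0.4, -0.2, 30.5], [0.0, 0.001, -0.0]], [[0.9, -0.4, 61.0], [0.0, 0.002, -0.001]], [[1.3, -0.6, 91.5], [0.0, 0.002, -0.001]]]
```

>>> servo_tool(deltas=[[[0.5,0,30],[0,0,0]],[[0.5,0,60],[0,0,0]],[[0.5,0,82],[0,0,0]],[[0.5,0,93],[0,0,0]],[[0.5,0,93],[0,0,0]]])

```text
t: 14.77
ee_pos: [626.3, 5.9, -16.2]
orientation: [3.132, -0.248, -0.009]
ft_force: [-0.2, -0.3, -0.0]
width: 61.7
grasp_force: 0.0
```

>>> servo_tool(deltas=[[[0,0,0],[0,0,0]],[[0,0,0],[0,0,0]],[[0,0,0],[0,0,0]],[[0,0,0],[0,0,0]],[[0,0,0],[0,0,0]]], grip=1)

```text
t: 15.18
ee_pos: [629.8, 4.3, -12.0]
orientation: [-3.131, 0.251, -0.003]
ft_force: [0.6, -0.4, -1.1]
width: 31.6
grasp_force: 0.0
```

>>> servo_tool(deltas=[[[0,0,0],[0,0,0]],[[0,0,0],[0,0,0]],[[0,0,0],[0,0,0]],[[0,0,0],[0,0,0]],[[0,0,0],[0,0,0]]])

```text
t: 15.6
ee_pos: [629.4, 4.2, -12.4]
orientation: [-3.131, 0.251, -0.001]
ft_force: [-0.6, -1.0, 6.3]
width: 23.7
grasp_force: 30.0
```

```bash
python3 -c "
from plan import *
x,y=616.4,215.5
plan([([629.2,4.4,78],down(-9.2)),([x,y,78],down(7.5)),([x,y,30],down(7.5)),([x,y,8],down(7.5)),([x,y,-1],down(7.5)),([x,y,-5],down(7.5))],start=([629.2,4.4,-13],down(-9.2)),ds=36)
print(ctrl.get_obs()['width'],ctrl.get_obs()['ee_pos'])"
```

```text
[[[0.0, 0.0, -30.3], [0.0, 0.0, 0.0]], [[0.0, 0.0, -60.7], [0.0, 0.0, 0.0]], [[0.0, 0.0, -91.0], [0.0, 0.0, 0.0]], [[-7.7, -34.4, -91.0], [0.0, 0.0, -0.049]], [[-15.5, -68.8, -91.0], [0.0, 0.0, -0.097]]]
[[[-4.4, -35.0, 0.0], [0.0, 0.0, -0.049]], [[-8.7, -70.0, 0.0], [0.0, 0.0, -0.097]], [[-13.1, -104.9, 0.0], [0.0, 0.0, -0.146]], [[-17.4, -139.9, 0.0], [0.0, 0.0, -0.194]], [[-17.4, -139.9, 24.0], [0.0, 0.0, -0.194]]]
[[[0.0, 0.0, 24.0], [0.0, 0.0, 0.0]], [[0.0, 0.0, 46.0], [0.0, 0.0, 0.0]], [[0.0, 0.0, 55.0], [0.0, 0.0, 0.0]], [[0.0, 0.0, 59.0], [0.0, 0.0, 0.0]]]
23.748678237459416 [629.39276045   4.19662265 -12.43261858]
```

>>> servo_tool(deltas=[[[0,0,-20],[0,0,0]],[[0,0,-55],[0,0,0]],[[0,0,-91],[0,0,0]],[[-7.7,-34.4,-91],[0,0,-0.049]],[[-15.5,-68.8,-91],[0,0,-0.097]]])

```text
t: 16.02
ee_pos: [626.8, 74.0, 80.7]
orientation: [-3.139, 0.102, -0.008]
ft_force: [-0.2, 1.1, -1.8]
width: 24.0
grasp_force: 30.0
```

>>> servo_tool(deltas=[[[-4.4,-35,0],[0,0,-0.049]],[[-8.7,-70,0],[0,0,-0.097]],[[-13,-105,0],[0,0,-0.146]],[[-17.4,-140,0],[0,0,-0.194]],[[-17.4,-140,0],[0,0,-0.194]]])

```text
t: 16.43
ee_pos: [615.6, 221.2, 77.8]
orientation: [-3.133, -0.215, -0.001]
ft_force: [0.2, -0.0, -0.8]
width: 23.6
grasp_force: 30.0
```

>>> servo_tool(deltas=[[[0,0,25],[0,0,0]],[[0,0,45],[0,0,0]],[[0,0,64],[0,0,0]],[[0,0,76],[0,0,0]],[[0,0,83],[0,0,0]]])

```text
t: 16.85
ee_pos: [615.1, 214.8, -6.4]
orientation: [3.134, 0.205, -0.004]
ft_force: [-9.9, -3.8, 40.7]
width: 23.8
grasp_force: 30.0
```

>>> servo_tool(deltas=[[[0,0,0],[0,0,0]],[[0,0,0],[0,0,0]],[[0,0,0],[0,0,0]],[[0,0,0],[0,0,0]]])

```text
t: 17.18
ee_pos: [616.5, 215.4, -4.7]
orientation: [-3.135, -0.205, -0.001]
ft_force: [-0.1, 0.3, -0.3]
width: 24.0
grasp_force: 30.0
```

There was a brief 40 N contact on lowering, and the force now reads zero. I'll check before releasing.

```bash
python3 -c "
from wl import *
f=[]
for n in ('side','scene'):
  p=get_image(n);w=cloud(p);c=p['frame'].astype(int)
  f.append(p['frame'])
  for y0,y1 in ((165,252),(255,340)):
    m=(w[...,0]>545)&(w[...,0]<680)&(w[...,1]>y0)&(w[...,1]<y1)
    h=m&(c[...,2]>2.2*c[...,1])&(w[...,2]>3)&(w[...,2]<100)&(c[...,2]>70);P=w[h];t=P[(P[:,2]>45)&(P[:,2]<62)]
    print(n,y0,'z',np.percentile(P[:,2],[1,98]).round(1),'trunk',t.mean(0).round(1))
cv2.imwrite('pics/i.png',np.hstack([cv2.resize(f[0][190:310,110:270],(400,300),interpolation=2),cv2.resize(f[1][125:215,250:370],(400,300),interpolation=2)]))
print(ctrl.get_obs()['t'])
"
```

```text
side 165 z [15.8 62.3] trunk [592.1 219.1  54.9]
side 255 z [13.2 84.7] trunk [594.5 295.8  55.1]
scene 165 z [15.6 86.2] trunk [624.9 205.4  53.1]
scene 255 z [38.  84.1] trunk [627.6 284.   53.1]
17.2833
```

View pics/i.png

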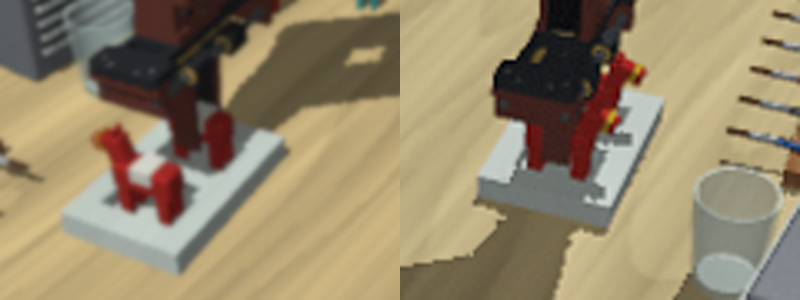

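Both horses stand in their pockets, at left (140,185) and (215,145). Releasing and heading for the isolator.

>>> servo_tool(deltas=[[[0,0,0],[0,0,0]],[[0,0,0],[0,0,0]],[[0,0,0],[0,0,0]],[[0,0,0],[0,0,0]],[[0,0,0],[0,0,0]]], grip=-0.14)

```text
t: 17.7
ee_pos: [616.2, 215.5, -5.0]
orientation: [-3.135, -0.205, -0.0]
ft_force: [0.5, -0.0, -0.4]
width: 49.7
grasp_force: 0.0
```

>>> servo_tool(deltas=[[[0,0,-20],[0,0,0]],[[0,0,-55],[0,0,0]],[[0,0,-95],[0,0,0]],[[0,0,-125],[0,0,0]],[[0,0,-125],[0,0,0]]])

```text
t: 18.12
ee_pos: [620.5, 216.9, 127.0]
orientation: [-3.132, -0.205, -0.017]
ft_force: [1.2, 1.2, -0.4]
width: 49.8
grasp_force: 0.0
```

```bash
cat > iso.py <<'E'
from plan import *
C0=np.array([540.6,-282.8,87.8]);n=np.array([-.571,-.034,.82]);n/=np.linalg.norm(n)
up=np.array([0,0,1])-n*n[2];up/=np.linalg.norm(up);rt=np.cross(up,n)
def isoR(a): # a: nose angle left of up, deg
    x=up*np.cos(np.radians(a))-rt*np.sin(np.radians(a));z=-n;return np.stack([x,np.cross(z,x),z],1)
E
python3 -c "
from iso import *
for nm in ('side','scene'):
  p=get_image(nm);w=cloud(p);c=p['frame'].astype(int)
  for y0,y1 in ((165,252),(255,340)):
    m=(w[...,0]>545)&(w[...,0]<680)&(w[...,1]>y0)&(w[...,1]<y1)
    h=m&(c[...,2]>2.2*c[...,1])&(w[...,2]>3)&(w[...,2]<100)&(c[...,2]>70);P=w[h];t=P[(P[:,2]>45)&(P[:,2]<62)]
    print(nm,y0,'z',np.percentile(P[:,2],[1,98]).round(1),'trunk',t.mean(0).round(1))
plan([(C0+n*75,isoR(40.5))],start=([616.4,215.5,120],down(7.5)))
o=ctrl.get_obs();print(o['ee_pos'],o['t'],o['width'],(C0+n*75))
"
```

```text
side 165 z [13.8 83.7] trunk [604.5 220.7  54.9]
side 255 z [14.2 83.8] trunk [593.7 296.2  55. ]
scene 165 z [15.4 83.3] trunk [620.4 206.3  53.9]
scene 255 z [23.3 82.7] trunk [610.9 282.2  53.4]
[[[-14.1, 37.0, -2.3], [-0.018, 0.044, -0.047]], [[-28.2, 74.0, -4.5], [-0.036, 0.088, -0.095]], [[-42.2, 111.0, -6.8], [-0.054, 0.132, -0.142]], [[-56.3, 148.0, -9.0], [-0.072, 0.176, -0.189]], [[-70.4, 185.0, -11.3], [-0.09, 0.22, -0.237]]]
[[[-21.8, 33.0, -3.1], [-0.018, 0.044, -0.047]], [[-43.7, 65.9, -6.1], [-0.036, 0.088, -0.095]], [[-65.5, 98.9, -9.2], [-0.054, 0.132, -0.142]], [[-87.4, 131.8, -12.2], [-0.072, 0.176, -0.189]], [[-109.2, 164.8, -15.3], [-0.09, 0.22, -0.237]]]
[[[-28.1, 27.4, -5.9], [-0.018, 0.044, -0.047]], [[-56.1, 54.8, -11.7], [-0.036, 0.088, -0.095]], [[-84.2, 82.2, -17.6], [-0.054, 0.132, -0.142]]]
[617.08068675 215.81488647 121.54574115] 18.2167 49.967714392961824 [ 497.76636815 -285.35051398  149.312396  ]
```

>>> servo_tool(deltas=[[[-14,37,-2.3],[-0.018,0.044,-0.047]],[[-28,74,-4.5],[-0.036,0.088,-0.095]],[[-42.2,111,-6.8],[-0.054,0.132,-0.142]],[[-56.3,148,-9],[-0.072,0.176,-0.189]],[[-70.4,185,-11.3],[-0.09,0.22,-0.237]]])

```text
t: 18.63
ee_pos: [568.4, 21.6, 129.5]
orientation: [2.994, 0.564, 0.343]
ft_force: [0.2, -0.3, 0.8]
width: 50.1
grasp_force: 0.0
```

>>> servo_tool(deltas=[[[-21.8,33,-3],[-0.018,0.044,-0.047]],[[-43.7,66,-6],[-0.036,0.088,-0.095]],[[-65.5,99,-9.2],[-0.054,0.132,-0.142]],[[-87.4,131.8,-12.2],[-0.072,0.176,-0.189]],[[-109.2,164.8,-15.3],[-0.09,0.22,-0.237]]])

```text
t: 19.05
ee_pos: [536.2, -114.5, 136.9]
orientation: [2.842, 0.827, 0.603]
ft_force: [0.6, 0.7, 0.1]
width: 49.9
grasp_force: 0.0
```

>>> servo_tool(deltas=[[[-28,27.4,-5.9],[-0.018,0.044,-0.047]],[[-56,54.8,-11.7],[-0.036,0.088,-0.095]],[[-84.2,82.2,-17.6],[-0.054,0.132,-0.142]],[[-84.2,82.2,-17.6],[-0.054,0.132,-0.142]],[[-84.2,82.2,-17.6],[-0.054,0.132,-0.142]]])

```text
t: 19.47
ee_pos: [512.7, -192.9, 138.6]
orientation: [2.718, 0.997, 0.766]
ft_force: [-0.2, -0.2, 0.2]
width: 50.0
grasp_force: 0.0
```

```bash
cat > ck.py <<'E'
from iso import *
o=ctrl.get_obs();T=R.from_rotvec(o["orientation"]).as_matrix();p0=o["ee_pos"]
print("tcp",p0.round(1),"t",o["t"],"q",o["qpos"].round(2),"off axis (x,y,along n)",(T.T@(p0-C0)).round(1),"ang err",R.from_matrix(T.T@isoR(40.5)).as_rotvec().round(3))
f=[]
for nm in ('wrist','side','scene'):
  p=get_image(nm);w=cloud(p);c=p['frame'].astype(int);f.append(p['frame'])
  L=(w-C0)@np.stack([rt,up,n],1) # slope frame
  G=(w-C0)@isoR(40.5)            # bar frame, z inward
  near=(np.abs(L[...,0])<60)&(np.abs(L[...,1])<65)
  dark=c.max(-1)<70
  bar=near&(L[...,2]>41)&(L[...,2]<53)&dark
  if bar.sum()>10:
    print(nm,'bar',bar.sum(),'rect(rt,up)',[np.round(v,1) for v in cv2.minAreaRect(L[bar][:,:2].astype(np.float32))],'top',np.percentile(L[bar][:,2],95).round(1))
  face=near&(np.abs(L[...,2])<6)&(c.min(-1)>90);print(nm,'face out',np.median(L[face][:,2]).round(1) if face.sum() else None)
  fin=near&(L[...,2]>54)&(L[...,2]<160)
  for s in (-1,1):
    q=L[fin&(np.sign(G[...,1])==s)];g=G[fin&(np.sign(G[...,1])==s)]
    if len(q)>8: print(nm,'finger',s,len(q),'tip out',np.sort(q[:,2])[:6].round(1),'inner y',np.percentile(g[:,1],[2,98]).round(1),'x',np.percentile(g[:,0],[2,98]).round(1))
cv2.imwrite('pics/%d.png'%int(o["t"]*100),np.hstack([cv2.resize(f[0],(400,300)),cv2.resize(f[2][215:311,95:223],(400,300),interpolation=2)]));print(int(o["t"]*100))
E
python3 ck.py
```

```text
tcp [ 512.7 -192.9  138.6] t 19.4667 q [-0.58  0.25  2.19  0.91  0.4  -0.51] off axis (x,y,along n) [ 60.2 -69.5 -54.6] ang err [-0.05   0.053 -0.065]
wrist bar 18 rect(rt,up) [array([-16.8,  22.6]), array([3.4, 0.6]), np.float64(25.0)] top 48.6
wrist face out 1.4
side bar 29 rect(rt,up) [array([-7.1, -2.3]), array([ 9.5, 54. ]), np.float64(40.0)] top 50.6
side face out 2.1
scene bar 114 rect(rt,up) [array([ 2.4, -0.2]), array([15.3, 58.5]), np.float64(37.1)] top 47.0
scene face out -0.6
scene finger -1 214 tip out [89.  90.1 90.6 90.6 91.1 91.5] inner y [-26.6 -13. ] x [54.5 74.5]
1946
```

>>> servo_tool(deltas=[[[0,0,0],[0,0,0]]])

```text
t: 19.7
ee_pos: [513.3, -193.3, 139.2]
orientation: [2.721, 0.991, 0.764]
ft_force: [-0.3, 0.0, -0.8]
width: 49.6
grasp_force: 0.0
```

```bash
python3 -c "
from iso import *
plan([(C0+n*75,isoR(40.5))],ds=20,da=3)"
```

```text
at [ 513.3 -193.3  139.2] t 19.7 q [-0.58  0.25  2.19  0.9   0.4  -0.49] w 49.6
[[[-12.9, 13.1, -4.0], [-0.01, 0.011, -0.014]], [[-25.8, 26.1, -7.9], [-0.02, 0.022, -0.028]], [[-38.7, 39.2, -11.9], [-0.029, 0.033, -0.041]], [[-51.6, 52.3, -15.8], [-0.039, 0.043, -0.055]], [[-64.5, 65.3, -19.8], [-0.049, 0.054, -0.069]]]
```

>>> servo_tool(deltas=[[[-13,13,-4],[-0.01,0.011,-0.014]],[[-26,26,-8],[-0.02,0.022,-0.028]],[[-38.7,39.2,-12],[-0.029,0.033,-0.041]],[[-51.6,52.3,-16],[-0.039,0.043,-0.055]],[[-64.5,65.3,-20],[-0.049,0.054,-0.069]]])

```text
t: 20.12
ee_pos: [499.0, -284.8, 150.5]
orientation: [2.619, 1.062, 0.845]
ft_force: [0.7, 0.3, -0.5]
width: 49.6
grasp_force: 0.0
```

>>> servo_tool(deltas=[[[0,0,0],[0,0,0]],[[0,0,0],[0,0,0]]])

```text
t: 20.28
ee_pos: [498.7, -285.1, 150.3]
orientation: [2.621, 1.058, 0.844]
ft_force: [0.3, 1.2, 0.2]
width: 50.0
grasp_force: 0.0
```

```bash
python3 ck.py; python3 -c "
from iso import *
plan([(C0+n*75,isoR(40.5))],ds=30,da=3)"
```

```text
tcp [ 498.7 -285.1  150.3] t 20.2833 q [-0.81  0.29  2.13  1.04  0.53 -0.88] off axis (x,y,along n) [  1.3   0.8 -75.2] ang err [ 0.001 -0.001  0.001]
wrist bar 1062 rect(rt,up) [array([-1.3, -2.6]), array([13.4, 59.1]), np.float64(40.2)] top 49.6
wrist face out 1.5
wrist finger -1 1323 tip out [112.1 112.3 112.6 112.7 112.9 113. ] inner y [-34.4 -24.5] x [-6.7 13. ]
wrist finger 1 1317 tip out [111.8 112.  112.4 112.6 112.7 112.8] inner y [25.2 35.1] x [-6.5 13.1]
side bar 59 rect(rt,up) [array([-7.4, -2.4]), array([10.5, 55.9]), np.float64(41.8)] top 50.1
side face out 2.0
side finger -1 137 tip out [113.4 114.1 114.2 114.5 115.1 115.5] inner y [-37.6 -26.4] x [-8.2 15.1]
side finger 1 135 tip out [112.6 113.8 114.2 114.2 114.4 115.6] inner y [23.5 33.5] x [-7.2 15.9]
scene bar 112 rect(rt,up) [array([ 1.9, -0.3]), array([13.7, 58.1]), np.float64(37.8)] top 47.0
scene face out -0.6
scene finger -1 232 tip out [110.9 110.9 111.2 111.6 111.7 111.7] inner y [-32.  -21.9] x [-3.6 13.6]
scene finger 1 329 tip out [110.6 110.7 110.9 111.  111.1 111.7] inner y [29.  39.6] x [-9.3 13.2]
2028
at [ 498.9 -284.   150.5] t 20.43 q [-0.81  0.29  2.13  1.04  0.53 -0.88] w 50.0
[[[-2.1, -0.1, 0.3], [0.0, -0.002, 0.003]]]
```

Cameras and wrist agree: tips are 112 mm out, aligned with the bar, and off by about (4, 2.5) mm. Correcting, advancing 89 mm and gripping.

>>> servo_tool(deltas=[[[-4,-2.5,15],[0,0,0]],[[-4,-2.5,35],[0,0,0]],[[-4,-2.5,55],[0,0,0]],[[-4,-2.5,55],[0,0,0]],[[-4,-2.5,55],[0,0,0]]])

```text
t: 20.85
ee_pos: [526.4, -283.0, 102.4]
orientation: [2.621, 1.062, 0.844]
ft_force: [0.1, 0.3, 0.4]
width: 50.3
grasp_force: 0.0
```

>>> servo_tool(deltas=[[[0,0,12],[0,0,0]],[[0,0,24],[0,0,0]],[[0,0,31],[0,0,0]],[[0,0,34],[0,0,0]],[[0,0,34],[0,0,0]]])

```text
t: 21.27
ee_pos: [546.0, -283.4, 75.5]
orientation: [2.619, 1.06, 0.845]
ft_force: [1.0, -0.3, -0.5]
width: 50.3
grasp_force: 0.0
```

```bash
python3 ck.py | grep -E "tcp|off|bar"
```

```text
tcp [ 546.  -283.4   75.5] t 21.2667 q [-0.73  0.48  2.09  1.34  0.43 -1.15] off axis (x,y,along n) [-2.6 -1.1 13.2] ang err [ 0.002 -0.002  0.003]
wrist bar 2218 rect(rt,up) [array([-6.5,  4.8]), array([54.1, 41.5]), np.float64(41.9)] top 49.9
side bar 76 rect(rt,up) [array([-10.1,   5.4]), array([65.5, 38. ]), np.float64(38.0)] top 52.2
scene bar 164 rect(rt,up) [array([5.3, 1.5]), array([57.5, 58.6]), np.float64(85.3)] top 51.7
```

>>> servo_tool(deltas=[[[0,0,0],[0,0,0]],[[0,0,0],[0,0,0]],[[0,0,0],[0,0,0]],[[0,0,0],[0,0,0]],[[0,0,0],[0,0,0]]], grip=1)

```text
t: 21.83
ee_pos: [546.0, -283.8, 75.4]
orientation: [2.618, 1.059, 0.845]
ft_force: [-0.4, 0.0, -0.2]
width: 20.1
grasp_force: 0.0
```

>>> servo_tool(deltas=[[[0,0,0],[0,0,0]],[[0,0,0],[0,0,0]],[[0,0,0],[0,0,0]]])

```text
t: 22.08
ee_pos: [545.0, -282.4, 74.7]
orientation: [2.621, 1.06, 0.845]
ft_force: [-4.8, 2.6, 1.5]
width: 13.9
grasp_force: 30.0
```

Gripped, with the 14 mm bar and 30 N. Turning clockwise 1.36 rad.

>>> servo_tool(deltas=[[[0,0,0],[0,0,0.08]],[[0,0,0],[0,0,0.17]],[[0,0,0],[0,0,0.27]],[[0,0,0],[0,0,0.37]],[[0,0,0],[0,0,0.47]]])

```text
t: 22.5
ee_pos: [545.2, -282.8, 74.8]
orientation: [2.916, 0.433, 0.925]
ft_force: [-3.3, 1.4, 0.3]
width: 13.7
grasp_force: 30.0
```

>>> servo_tool(deltas=[[[0,0,0],[0,0,0.1]],[[0,0,0],[0,0,0.2]],[[0,0,0],[0,0,0.3]],[[0,0,0],[0,0,0.4]],[[0,0,0],[0,0,0.5]]])

```text
t: 22.92
ee_pos: [545.2, -283.3, 74.8]
orientation: [-2.892, 0.299, -0.904]
ft_force: [-3.7, -0.7, 1.3]
width: 13.9
grasp_force: 30.0
```

>>> servo_tool(deltas=[[[0,0,0],[0,0,0.1]],[[0,0,0],[0,0,0.2]],[[0,0,0],[0,0,0.3]],[[0,0,0],[0,0,0.37]],[[0,0,0],[0,0,0.37]]])

```text
t: 23.33
ee_pos: [545.1, -283.7, 74.7]
orientation: [-2.702, 0.798, -0.835]
ft_force: [-5.2, -1.5, 0.2]
width: 14.1
grasp_force: 30.0
```

```bash
python3 ck.py | grep -E "tcp"; python3 -c "
from h import *
o=ctrl.get_obs();print(o['ft_force'],o['moment'],o['width'])"
```

```text
tcp [ 545.1 -283.7   74.7] t 23.3333 q [-0.73  0.48  2.1   1.34  0.43  0.2 ] off axis (x,y,along n) [-2.5  3.2 13.3] ang err [ 1.00e-03 -1.00e-03 -1.34e+00]
[-4.84881132 -0.34484202 -0.1459131 ] [-0.09973833  1.14907453 -0.22016032] 14.052422779706696
```

Turned 1.34 rad. Adding a small nudge toward the stop, then opening so it snaps home, and retreating.

>>> servo_tool(deltas=[[[0,0,0],[0,0,0.03]],[[0,0,0],[0,0,0.05]],[[0,0,0],[0,0,0.05]]])

```text
t: 23.73
ee_pos: [545.1, -283.7, 74.7]
orientation: [-2.673, 0.856, -0.825]
ft_force: [-6.0, -2.1, -0.9]
width: 14.1
grasp_force: 30.0
```

>>> servo_tool(deltas=[[[0,0,0],[0,0,0]],[[0,0,0],[0,0,0]],[[0,0,0],[0,0,0]],[[0,0,0],[0,0,0]],[[0,0,0],[0,0,0]]], grip=-0.14)

```text
t: 24.15
ee_pos: [546.3, -283.7, 75.5]
orientation: [-2.671, 0.856, -0.827]
ft_force: [0.2, -0.2, -0.1]
width: 43.5
grasp_force: 0.0
```

>>> servo_tool(deltas=[[[0,0,0],[0,0,0]],[[0,0,-15],[0,0,0]],[[0,0,-40],[0,0,0]],[[0,0,-75],[0,0,0]],[[0,0,-110],[0,0,0]]])

```text
t: 24.57
ee_pos: [481.8, -286.7, 165.4]
orientation: [-2.672, 0.857, -0.822]
ft_force: [-0.7, -0.3, 0.4]
width: 50.3
grasp_force: 0.0
```

>>> servo_tool(deltas=[[[0,0,-20],[0,0,0]],[[0,0,-40],[0,0,0]],[[0,0,-40],[0,0,0]]])

```text
t: 24.82
ee_pos: [459.7, -289.9, 201.3]
orientation: [-2.672, 0.857, -0.832]
ft_force: [0.2, 0.2, 0.1]
width: 49.9
grasp_force: 0.0
```

```bash
python3 ck.py | grep -E "tcp|bar"; python3 -c "
from h import *
a=get_image('scene');b=get_image('side');c=get_image('wrist')
cv2.imwrite('pics/z.png',np.vstack([np.hstack([a['frame'][120:345,100:400],cv2.resize(c['frame'],(300,225))]),np.hstack([b['frame'][110:335,120:420],cv2.resize(b['frame'][220:310,120:240],(300,225))])]))"
```

```text
tcp [ 459.7 -289.9  201.3] t 24.8167 q [-0.89  0.16  2.15  0.89  0.64  0.62] off axis (x,y,along n) [   1.1    2.9 -139.5] ang err [ 0.005 -0.006 -1.386]
wrist bar 674 rect(rt,up) [array([ 2.2, -3.3]), array([59.6, 14. ]), np.float64(49.3)] top 49.6
side bar 61 rect(rt,up) [array([-4. , -1.9]), array([57. , 13.5]), np.float64(54.9)] top 49.3
scene bar 68 rect(rt,up) [array([ 3.4, -0.8]), array([58.9, 13.6]), np.float64(49.4)] top 47.1
```

View pics/z.png

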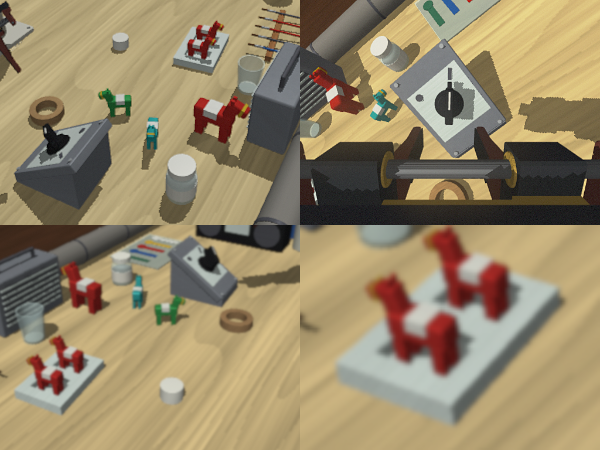

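The handle's nose points at the straight bar at wrist (450,75), 40° up-slope right, which is ON. Both horses stand in their pockets and the bystanders are undisturbed, so I'm handing in.

```bash
python3 -c "
from workcell import close_job
print(close_job())"
```

```text
the job is handed in; nothing more can be done
None
```

The job is handed in at about 25 s: both small red horses stand upright in the tray pockets and the isolator handle is at ON, with nothing else disturbed; lowering the second horse gave one brief wrist reading of 41 N.

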